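# Gauge an offcut's thickness and set the selector

### The arm

A 6-joint arm with a two-finger parallel gripper is mounted at the origin on a cart in front of the work surface, level with it; the furniture and walls round the work are solid. World frame = base frame: x ahead of the robot, y to its left, z up, the work surface at z = 0. Lengths are in m, angles in degrees, forces in N, time in s.
With the tool pointing down it reaches from about 0.325 to 0.9 m from the base axis. Payload 3.5 kg.
Tool frame: the origin (TCP) lies at the centre of the arm's flange, where the gripper is bolted on; the fingertips stand 173 mm ahead of it and the grasp point (between the pads) lies 155 mm ahead of it (manip.tip_extent is the z of the fingertips in the tool frame, in m); z points along the fingers, y is the line along which they close (so a half turn about z gives the same grasp; the last joint's range is limited). The gripper opens to 85 mm and grips with 20 to 120 N. Pads are 22 mm wide; open, the fingers measure 114 mm over their backs; the gripper's body (76 mm by 85 mm) begins 54 mm behind the grasp point. The pads swing forward as they close: fully open they stand 13 mm farther back than shut.
Start: joints at [-78.174, 15.837, -1.513, 72.651, 0, 84.076], TCP at [0.191, -0.595, 0.405] pointing down, gripper open.
Joint ranges: [-178.77, 178.77], [-48.84, 107.48], [-61.69, 71.31], [-111.58, 123.2], [-90, 87.43], [-180, 180]. Speed limits (degrees/s): [147.25, 147.25, 180, 180, 180, 180].

### API

Orientations are given as a 3x3 rotation matrix whose columns are the frame's x, y, z axes.
In Python, from plant import manip gives the robot as it stands.
- The arm moves only by the tool play_rows, never from a script. Its argument "motion" is a list of rows, each a list of 5 numbers: the shift along the tool's x, y, z normalised to -1 to 1, where 1 is 20 mm, then the turn about the tool's z normalised to -1 to 1, where 1 is 0.12 rad, then the finger opening in mm, from 0 to 85.4. A call has 1 to 20 rows; each row shifts and turns the commanded pose from where the row before left it, along the tool's axes as they then stand; what a row does not reach is not made up. A row lasts 1/8 s, in which the tool goes at most 62.5 mm and 10.7 degrees, less where a joint would pass 70% of its speed; a pose out of reach is approached as far as the arm can. A call with a number of a shift or a turn outside -1 to 1 is refused whole. A call with a gripper value outside its range is refused whole. The fingers move at their own pace and stop on an object; "force" is the grip in N (left out, the last holds). Time passes only in rows, so rows that do not move let the fingers close. It gives the time, the measured TCP pose, the force and the opening at its end, in the units of the state.
- manip.get_state(): the state, without advancing time (a new reading comes with each control period).
- manip.capture(name): name is "side" or "top" or "wrist"; returns a dict with "color" (480x640x3 uint8, red, green, blue), "vfov" (degrees; the focal length in pixels is half the picture's height over the tangent of half this angle, whatever the lens; pixels are square), "cx", "cy" (the principal point, pixels), "xyz" and "rotation" of the camera in the world. Camera axes: x right, y up, looking along -z (the intrinsics and any distortion apply to the point x, -y, -z); pixel columns grow to the right and rows downward; lengths in m; the calibration is good to about 2 mm. A picture is of the moment at which its call begins. There is no depth.
- manip.hand_in(): hands the job in, once; it reports no verdict.
Trained networks look in the newest picture that a camera, given by its name, has taken for a name from the list of things; names that differ only in an ending like _2 or _b are one class to them, and where a whole thing is asked for, a point or a joint stands for the part that bears it (a point fixed in the world has none). Each returns a list of dicts, best first, with "confidence" (0 to 1); they miss things now and then, are a little off and sometimes report something else, mostly with a low value. They report only what shows in the picture. A call takes as long as a camera call.
- manip.recognise(camera, target): "point" ([x, y, z] in m, in world coordinates, good to about 4 mm: the middle of the surface that is visible of it).
- manip.regions_of(camera, target): "pixels" (480x640 bool, what is visible of it).
- manip.spot_point(camera, target): "point" ([x, y, z] in m, in world coordinates, good to about 4 mm: a listed point, or the origin of a listed thing).
The state is a dict: "time": time; "q": joint angles; "qvel": joint speeds; "effort": joint torques, N m; "eef_pos": TCP position; "eef_rot": TCP orientation; "contact_force": force on the tool from outside, world axes, zero at the start; "torque": the same for the moment, N m; "grip_width": opening from 0.0 (shut) to 1.0 (fully open).
Only numpy, scipy, OpenCV 4.12 (cv2) and the standard library are available. Lean on these libraries where they do the work, as an engineer would, in place of code of your own. Each camera call takes 0.05 s, during which the arm holds its last target. There are 200 camera calls.

### The job

Pick up the blue bridge gauge that lies on its back, stand it upright on the bare steel in the middle of the plate, between the two wood offcuts, and let go, so that its sprung foot shows its zero. Then take it again and lower it gently astride the offcut at the orange end of the plate, so that its foot rests near the offcut's middle and both legs stand on the steel, and leave it there. Then slide the black selector grip to the centre of the blue mark if that offcut is thicker than 26 mm, or of the yellow mark if it is thinner, without disturbing the offcuts or the other things on the bench.

Things in the scene. Friction and masses are not known exactly. Their poses are not given: they have to be found in the camera images.
- gauge: Blue bridge height gauge, about 0.45 kg, 148 tall. Origin: middle between the soles of its two legs; own z up the barrel, y from leg to leg. At first it lies on its back on the bench, z level, scale slot up, origin 25 mm high. Dark legs 50 (x) by 16 (y) by 46 (z) at y = -50 and +50, gap 84; beam 50 by 116, z = 46 to 66; black cap 50 (x) by 34 (y), z = 140 to 148.
- gauge_barrel (a point): Point on the gauge's axis at z = 103 of the gauge, centre of its square aluminium barrel (36 by 36, z = 66 to 140). The two plain flat x sides give a firm grip. Same axes as the gauge.
- gauge_pin_mid (a point): Point on the gauge's axis at its z = 122: middle of the carrying pin, whose flat round brass ends (16 mm diameter) stand 5.5 mm out of the barrel's two y sides, 47 mm over the ends. The pin spins freely about y: pinched by both ends, the gauge swings about it and, its weight being low, hangs upright when lifted. Same axes as the gauge.
- gauge_foot (a joint): Rise in m of the sprung foot (steel disc, 24 mm, on the gauge's axis midway between the legs; red pointer). 0: 3 mm below the soles; travel 0.042. Light spring, 0.6 to 1.9 N, less than the gauge's weight. Standing on bare steel it reads 0.003; astride a part, 0.003 plus the part's thickness.
- plate: Fixed steel datum plate on the bench, 180 (x) by 370 (y) by 12 thick. Origin: centre of its underside; z up; own +y runs towards the end that bears an orange stripe.
- mark_spot (a point): Point on the plate's top, 122 mm from the centre towards the orange end: the offcut to be gauged lies within 30 mm of it.
- zero_spot (a point): Centre of the plate's top face, on the bare steel between the offcuts; at least 150 mm of steel is free there along the plate's y.
- offcut_pale: Pale wood offcut, 45 (x) by 130 (y) by 30 thick, 0.12 kg, loose on the plate at one or the other end. Origin: centre of its underside; its long direction is y.
- offcut_brown: Brown wood offcut, 60 (x) by 90 (y) by 22 thick, 0.10 kg, loose on the plate at the other end. Origin: centre of its underside; its long direction is y.
- selector_base: Fixed aluminium base of the selector slider, 40 (x) by 170 (y) by 14 high. Origin: centre of its underside; the grip slides along own +y. It bears a yellow mark centred at y = -35 and a blue mark centred at y = +35, each 24 mm long in y.
- selector (a joint): Position in m of the black selector grip along its track, 0 to 0.12, growing towards the base's +y; the grip stands at y = joint - 0.06 of the base. 0.025 is the centre of the yellow mark, 0.095 the centre of the blue mark. Slides at about 1.5 N and stays where left.
- selector_top (a point): Centre of the top of the selector grip, a black block 28 (base x) by 20 (base y) and 40 high, its top 54.5 mm above the bench.
- sanding_block: Cork sanding block, 60 by 108 by 36, bystander behind the plate. Origin: centre of its underside.
- bit_box: White and blue carton, 45 by 125 by 42, bystander behind the plate. Origin: centre of its underside.
- try_square: Try square with a wooden stock and steel blade, 184 by 115 by 17, bystander lying behind the plate. Origin: centre of its underside.

How it is judged:
By the outcome, as a careful person would: the job done as asked, in the order asked, and still so for the second after the job is handed in, with the robot touching nothing.
It also fails if it takes over 66 s, if anything falls off the work surface, if the arm or the gripper's body presses on something with over 40 N, if the wrist force passes 120 N, or if a joint passes its speed limit or range.

## Working session

There is one attempt and no reset: what is moved stays moved. The work goes in short steps, Python scripts to look and compute and a tool call to move; the robot and the scene stay as the last step left them, time stands still between calls to the robot, and variables do not carry over. Pictures are saved under pics/ and viewed, on a budget of 10 in all, crops included, one or two more only if the job needs it, and the job is handed in when it is done.

Besides the shell and the picture viewer there is one more tool, called after ">>>" as name(argument=value, ...), one argument or row to a line, values as JSON. play_rows: Moves the arm, as the interface text tells. Scaled input: -1 to 1 covers 20 mm each way for a shift and 0.12 rad each way for a turn. Its arguments: {"type":"object","properties":{"motion":{"type":"array"},"force":{"type":"number"}},"required":["motion"]}

```bash
mkdir -p pics; ls
cat > h.py <<'E'
import numpy as np,cv2
from plant import manip
np.set_printoptions(precision=4,suppress=True)
def snap(n,f=None):
    c=manip.capture(n)
    if f: cv2.imwrite('pics/'+f,c['color'][:,:,::-1])
    return c
def proj(c,p):
    p=np.atleast_2d(p); R=np.array(c['rotation']); d=(p-np.array(c['xyz']))@R
    f=240/np.tan(np.radians(c['vfov'])/2)
    return np.c_[c['cx']+f*d[:,0]/-d[:,2], c['cy']-f*d[:,1]/-d[:,2]]
def ray(c,u,v,z):
    f=240/np.tan(np.radians(c['vfov'])/2)
    d=np.array(c['rotation'])@np.array([(u-c['cx'])/f,-(v-c['cy'])/f,-1.]); o=np.array(c['xyz'])
    return o+d*(z-o[2])/d[2]
def best(l,k='point'):
    return [(np.array(x[k]),round(x['confidence'],2)) for x in l[:2]]
E
python3 - <<'E'
from h import *
a=snap('top','top0.png'); b=snap('side','side0.png')
for c in (a,b): print({k:v for k,v in c.items() if k!='color'})
for cam in ('top','side'):
  for n in ['gauge','gauge_barrel','gauge_pin_mid','plate','mark_spot','zero_spot','offcut_pale','offcut_brown','selector_base','selector_top','sanding_block','bit_box','try_square']:
    print(cam,n,best(manip.spot_point(cam,n)))
s=manip.get_state();print(s['time'],s['eef_pos'],s['eef_rot'],s['grip_width'],manip.tip_extent)
E
```

```text
pics
{'vfov': 53.96359890152088, 'cx': 321.05852223836877, 'cy': 240.56690491209483, 'xyz': array([ 0.3771, -0.0286,  1.1596]), 'rotation': array([[ 0.0128,  0.988 , -0.1537],
       [-0.9996,  0.0088, -0.0269],
       [-0.0252,  0.154 ,  0.9878]])}
{'vfov': 54.93211067474611, 'cx': 325.51582631431654, 'cy': 241.1673718867308, 'xyz': array([0.1955, 0.6802, 0.6341]), 'rotation': array([[-0.907 ,  0.2332, -0.3507],
       [-0.4205, -0.5481,  0.723 ],
       [-0.0236,  0.8033,  0.5952]])}
top gauge [(array([ 0.7286, -0.2176,  0.0025]), 0.66), (array([0.3867, 0.3252, 0.0245]), 0.61)]
top gauge_barrel [(array([0.4883, 0.3155, 0.0269]), 0.88)]
top gauge_pin_mid []
top plate [(array([ 0.5249, -0.0126, -0.0003]), 0.69), (array([ 0.5106, -0.3267,  0.0569]), 0.34)]
top mark_spot [(array([0.534 , 0.0999, 0.0097]), 0.67)]
top zero_spot [(array([ 0.5196, -0.0177,  0.0143]), 0.67)]
top offcut_pale [(array([0.5177, 0.1109, 0.0146]), 0.98)]
top offcut_brown []
top selector_base [(array([ 0.5151, -0.334 , -0.0012]), 0.68), (array([ 0.5202, -0.0167,  0.0104]), 0.64)]
top selector_top [(array([ 0.5255,
[... 582 characters left out ...]
0.5067, -0.3345, -0.0002]), 0.57)]
side zero_spot [(array([ 0.5289, -0.016 ,  0.0122]), 0.83)]
side offcut_pale [(array([0.5216, 0.1057, 0.0108]), 0.93)]
side offcut_brown [(array([ 0.5113, -0.1372,  0.0137]), 0.65)]
side selector_base [(array([ 0.5111, -0.3345, -0.0004]), 0.8), (array([0.6969, 0.152 , 0.    ]), 0.31)]
side selector_top [(array([ 0.5086, -0.3321,  0.0512]), 0.68)]
side sanding_block [(array([ 0.7066, -0.0813,  0.001 ]), 0.57)]
side bit_box [(array([0.6956, 0.1482, 0.0011]), 0.96)]
side try_square [(array([ 0.7294, -0.2217,  0.0016]), 0.8)]
1.4 [ 0.1905 -0.5952  0.4047] [[ 0.9524  0.3049 -0.    ]
 [ 0.3049 -0.9524  0.0001]
 [ 0.     -0.0001 -1.    ]] 0.9998768091336159 0.1734
```

View pics/top0.png

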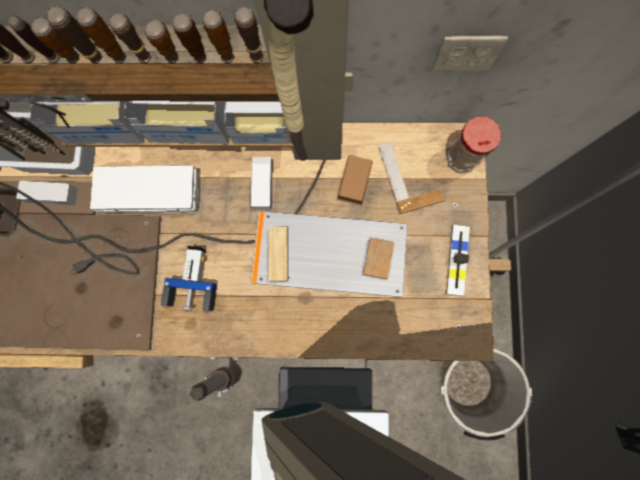

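View pics/side0.png

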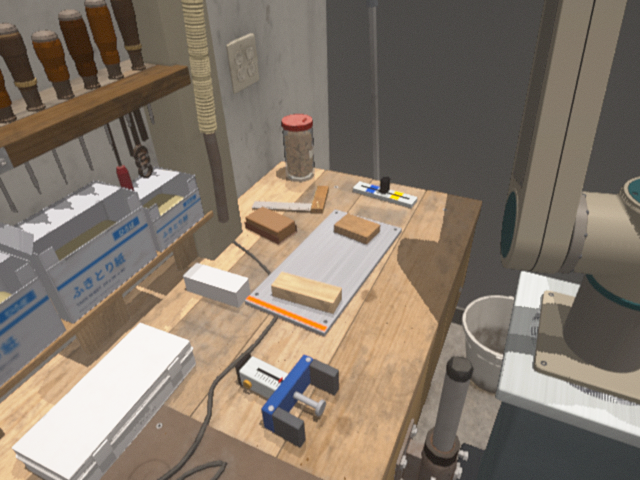

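The top view shows the gauge lying at about (190,280), cap up in the image towards +x. The plate's orange stripe is at its left (+y) end, with the pale offcut beside it at (278,253) and the brown one at (378,258). The selector is at (458,260), grip midway, blue towards +x. The side view agrees. So the pale offcut is the one to gauge, and the blue mark is expected.

Run:
```python
from h import *
a=snap('top')
for n,z in [('plate',.012),('offcut_pale',.042),('offcut_brown',.034),('selector_base',.014),('gauge_barrel',.043),('gauge',.04)]:
  for r in manip.regions_of('top',n)[:1]:
    v,u=np.nonzero(r['pixels']); w=np.array([ray(a,x,y,z)[:2] for x,y in zip(u,v)],dtype=np.float32)
    print(n,round(r['confidence'],2),len(u),cv2.minAreaRect(w),w.mean(0))
```

```text
plate 0.78 8769 ((0.5252824425697327, -0.017857566475868225), (0.3694453239440918, 0.18035481870174408), 85.40701293945312) [ 0.5259 -0.0224]
offcut_pale 0.8 1108 ((0.5194972157478333, 0.10475800186395645), (0.13297460973262787, 0.048376694321632385), 1.3529938459396362) [0.519  0.1037]
offcut_brown 0.8 959 ((0.5118536949157715, -0.13673529028892517), (0.06117105484008789, 0.09148236364126205), 79.24736022949219) [ 0.5114 -0.137 ]
selector_base 0.75 1237 ((0.5108017921447754, -0.3318260908126831), (0.04514550045132637, 0.1722724437713623), 82.91949462890625) [ 0.5101 -0.3306]
gauge_barrel 0.9 1708 ((0.45977628231048584, 0.3088729977607727), (0.1283254772424698, 0.151280015707016), 83.51624298095703) [0.4507 0.3108]
gauge 0.89 1541 ((0.4598807096481323, 0.3100862503051758), (0.1256716102361679, 0.15136662125587463), 83.20328521728516) [0.4525 0.3115]
```

>>> play_rows(
  motion=[
    [0,0,0,-1,85],
    [0,0,0,-1,85],
    [0,0,0,-1,85],
    [0,0,0,-1,85],
    [0,0,0,-1,85],
    [0,0,0,-1,85],
    [0,0,0,-1,85],
    [0,0,0,-1,85],
    [0,0,0,-1,85],
    [0,0,0,-1,85],
    [0,0,0,-1,85],
    [0,0,0,-1,85],
    [0,0,0,-1,85],
    [0,0,0,-1,85],
    [0,0,0,-1,85],
    [0,0,0,-1,85],
    [0,0,0,-1,85],
    [0,0,0,-1,85],
    [0,0,0,-1,85],
    [0,0,0,-1,85],
  ],
  force=60,
)

```text
time: 4.25
eef_pos: [0.1905, -0.5952, 0.4048]
eef_rot: [[-0.91, 0.415, 0.0], [0.415, 0.91, -0.0], [-0.0, -0.0, -1.0]]
contact_force: [0.1, 0.1, -0.5]
grip_width: 0.998
```

>>> play_rows(
  motion=[
    [0,0,0,-0.9,85],
    [0,0,0,-0.9,85],
    [0,0,0,-0.9,85],
    [-0.23,0.973,0.1,0,85],
    [-0.23,0.973,0.1,0,85],
    [-0.23,0.973,0.1,0,85],
    [-0.23,0.973,0.1,0,85],
    [-0.23,0.973,0.1,0,85],
    [-0.23,0.973,0.1,0,85],
    [-0.23,0.973,0.1,0,85],
    [-0.23,0.973,0.1,0,85],
    [-0.23,0.973,0.1,0,85],
    [-0.23,0.973,0.1,0,85],
    [-0.23,0.973,0.1,0,85],
    [-0.23,0.973,0.1,0,85],
    [-0.23,0.973,0.1,0,85],
    [-0.23,0.973,0.1,0,85],
    [-0.23,0.973,0.1,0,85],
    [-0.23,0.973,0.1,0,85],
    [-0.23,0.973,0.1,0,85],
  ],
)

```text
time: 6.75
eef_pos: [0.3042, -0.2735, 0.3706]
eef_rot: [[-0.994, 0.108, 0.0], [0.108, 0.994, -0.0], [-0.0, -0.0, -1.0]]
contact_force: [0.2, 0.4, -0.7]
grip_width: 0.994
```

>>> play_rows(
  motion=[
    [-0.23,0.973,0.1,0,85],
    [-0.23,0.973,0.1,0,85],
    [-0.23,0.973,0.1,0,85],
    [-0.23,0.973,0.1,0,85],
    [-0.23,0.973,0.1,0,85],
    [-0.23,0.973,0.1,0,85],
    [-0.23,0.973,0.1,0,85],
    [-0.23,0.973,0.1,0,85],
    [-0.23,0.973,0.1,0,85],
    [-0.23,0.973,0.1,0,85],
    [-0.23,0.973,0.1,0,85],
    [-0.23,0.973,0.1,0,85],
    [-0.23,0.973,0.1,0,85],
    [-0.23,0.973,0.1,0,85],
    [-0.23,0.973,0.1,0,85],
    [-0.23,0.973,0.1,0,85],
    [-0.23,0.973,0.1,0,85],
    [-0.23,0.973,0.1,0,85],
    [-0.23,0.973,0.1,0,85],
    [-0.23,0.973,0.1,0,85],
  ],
)

```text
time: 9.25
eef_pos: [0.437, 0.1035, 0.3306]
eef_rot: [[-0.994, 0.107, 0.0], [0.107, 0.994, -0.0], [-0.0, 0.0, -1.0]]
contact_force: [0.7, 0.2, 1.2]
grip_width: 0.995
```

>>> play_rows(
  motion=[
    [-0.23,0.973,0.1,0,85],
    [-0.23,0.973,0.1,0,85],
    [-0.23,0.973,0.1,0,85],
    [-0.23,0.973,0.1,0,85],
    [-0.23,0.973,0.1,0,85],
    [-0.23,0.973,0.1,0,85],
    [-0.23,0.973,0.1,0,85],
    [-0.23,0.973,0.1,0,85],
    [-0.23,0.973,0.1,0,85],
    [0,0,0,0,85],
  ],
)

```text
time: 10.5
eef_pos: [0.4978, 0.2733, 0.3125]
eef_rot: [[-0.994, 0.106, 0.0], [0.106, 0.994, 0.0], [-0.0, 0.0, -1.0]]
contact_force: [-0.1, -0.5, 0.2]
grip_width: 0.996
```

Run:
```python
from h import *
c=snap('wrist','w1.png')
print({k:v for k,v in c.items() if k!='color'})
for n in ['gauge','gauge_barrel','gauge_pin_mid']: print(n,best(manip.spot_point('wrist',n)),proj(c,best(manip.spot_point('wrist',n))[0][0]) if manip.spot_point('wrist',n) else 0)
s=manip.get_state();print(s['time'],s['q'],s['eef_pos'],s['eef_rot'])
```

```text
{'vfov': 59.93713799812843, 'cx': 323.9086508532441, 'cy': 230.06818728110724, 'xyz': array([0.4187, 0.2826, 0.2826]), 'rotation': array([[ 0.1062, -0.9458, -0.307 ],
       [ 0.9943,  0.1009,  0.0331],
       [-0.0003, -0.3088,  0.9511]])}
gauge [(array([0.3871, 0.3241, 0.023 ]), 0.97)] [[390.8897  28.4229]]
gauge_barrel [(array([0.4888, 0.3084, 0.0247]), 0.61)] [[375.7779 205.0813]]
gauge_pin_mid [(array([0.5073, 0.3099, 0.0273]), 0.88)] [[380.514  233.4407]]
11.0 [ 22.1108  13.6682 -15.9306  60.3952  -0.0035  28.3174] [0.4972 0.2716 0.3128] [[-0.9941  0.1081  0.0001]
 [ 0.1081  0.9941 -0.    ]
 [-0.0001 -0.     -1.    ]]
```

View pics/w1.png

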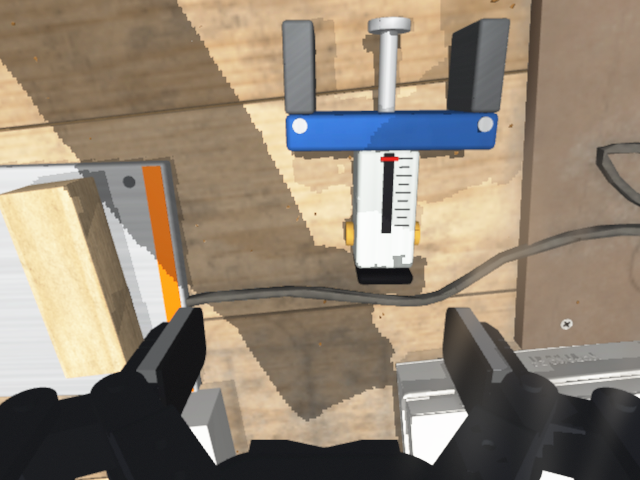

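The wrist view shows the brass pin ends at (349,233) and (417,233). The gauge is parallel to the tool and the bench around it is clear.

>>> play_rows(
  motion=[
    [-0.09,0.68,0.2,0,85],
    [-0.09,0.68,0.6,0,85],
    [-0.09,0.68,1,0,85],
    [0,0,1,0,85],
    [0,0,1,0,85],
    [0,0,1,0,85],
    [0,0,1,0,85],
    [0,0,0.7,0,85],
    [0,0,0.3,0,85],
    [0,0,0,0,85],
    [0,0,0,0,40],
    [0,0,0,0,40],
    [0,0,0,0,40],
    [0,0,0,0,40],
    [0,0,0,0,40],
    [0,0,0,0,40],
  ],
  force=60,
)

```text
time: 13.0
eef_pos: [0.5074, 0.3118, 0.1779]
eef_rot: [[-0.994, 0.108, 0.002], [0.108, 0.994, -0.0], [-0.002, -0.0, -1.0]]
contact_force: [-1.8, -2.7, 6.0]
grip_width: 0.536
```

Run:
```python
from h import *
c=snap('wrist','w2.png')
s=manip.get_state();print(s['time'],s['eef_pos'],s['grip_width']*85.4,s['contact_force'])
```

```text
13.05 [0.5074 0.3118 0.1779] 46.156426748803355 [-0.6569 -2.2191  5.4668]
```

View pics/w2.png

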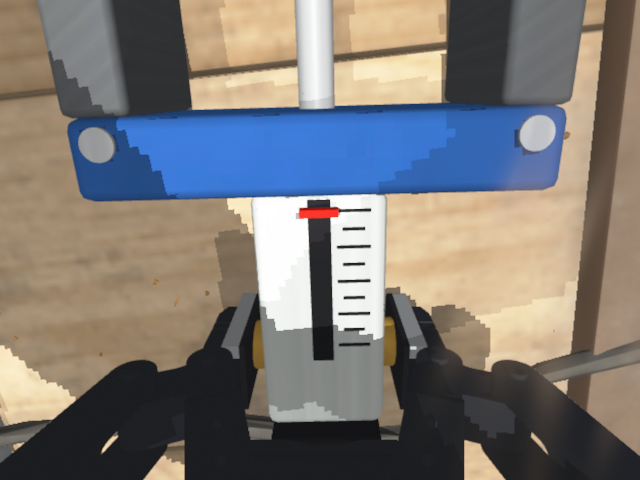

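The pinch is good: the opening is 46 mm and both pin ends sit between the pads. I lift along an arc so the gauge tips up onto its legs.

>>> play_rows(
  motion=[
    [0,0,-0.4,0,40],
    [0.1,0,-0.6,0,40],
    [0.2,0,-0.6,0,40],
    [0.2,0,-0.6,0,40],
    [0.3,0,-0.6,0,40],
    [0.4,0,-0.6,0,40],
    [0.5,0,-0.6,0,40],
    [0.5,0,-0.6,0,40],
    [0.5,0,-0.6,0,40],
    [0.4,0,-0.6,0,40],
    [0.2,0,-0.6,0,40],
    [0,0,-0.6,0,40],
    [0,0,-0.6,0,40],
    [0,0,-0.6,0,40],
    [0,0,-0.4,0,40],
    [0,0,-0.2,0,40],
    [0,0,0,0,40],
  ],
)

```text
time: 15.18
eef_pos: [0.4414, 0.319, 0.3529]
eef_rot: [[-0.994, 0.108, 0.0], [0.108, 0.994, 0.0], [-0.0, 0.0, -1.0]]
contact_force: [-0.3, 1.0, -5.5]
grip_width: 0.538
```

Run:
```python
from h import *
c=snap('side','s2.png')
s=manip.get_state();print(s['time'],s['eef_pos'],s['eef_rot'],s['grip_width']*85.4,s['contact_force'])
```

```text
15.225 [0.4412 0.319  0.3524] [[-0.9942  0.1076 -0.0007]
 [ 0.1076  0.9942 -0.0002]
 [ 0.0007 -0.0003 -1.    ]] 45.88134595332395 [-0.1369 -0.1256 -4.7667]
```

View pics/s2.png

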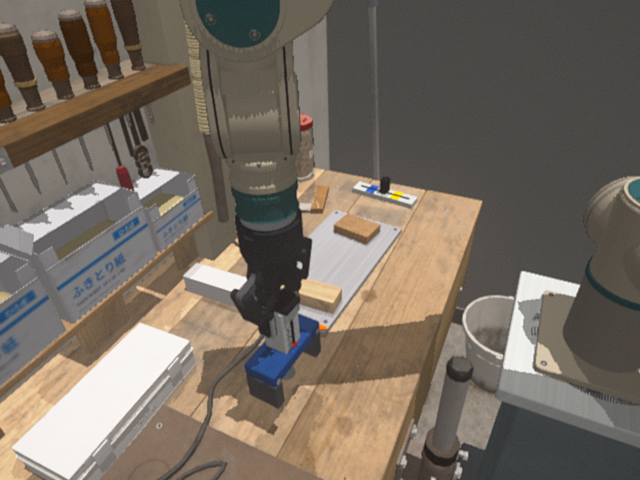

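>>> play_rows(
  motion=[
    [-0.11,-0.3,0,0,40],
    [-0.22,-0.6,0,0,40],
    [-0.332,-0.9,0,0,40],
    [-0.332,-0.9,0,0,40],
    [-0.332,-0.9,0,0,40],
    [-0.332,-0.9,0,0,40],
    [-0.332,-0.9,0,0,40],
    [-0.332,-0.9,0,0,40],
    [-0.332,-0.9,0,0,40],
    [-0.332,-0.9,0,0,40],
    [-0.332,-0.9,0,0,40],
    [-0.332,-0.9,0,0,40],
    [-0.332,-0.9,0,0,40],
    [-0.332,-0.9,0,0,40],
    [-0.332,-0.9,0,0,40],
    [-0.332,-0.9,0,0,40],
    [-0.332,-0.9,0,0,40],
    [-0.332,-0.9,0,0,40],
    [-0.22,-0.6,0,0,40],
    [-0.11,-0.3,0,0,40],
  ],
)

```text
time: 17.73
eef_pos: [0.5255, -0.0168, 0.3527]
eef_rot: [[-0.994, 0.108, 0.0], [0.108, 0.994, 0.0], [-0.0, 0.0, -1.0]]
contact_force: [1.1, 0.0, -5.5]
grip_width: 0.537
```

>>> play_rows(
  motion=[
    [0,0,0,-0.22,40],
    [0,0,0,-0.22,40],
    [0,0,0,0,40],
    [0,0,0,0,40],
  ],
)

```text
time: 18.23
eef_pos: [0.5251, -0.0156, 0.3527]
eef_rot: [[-0.999, 0.054, -0.0], [0.054, 0.999, 0.0], [0.0, 0.0, -1.0]]
contact_force: [-0.6, 0.7, -6.3]
grip_width: 0.538
```

Run:
```python
from h import *
s=manip.get_state();print(s['time'],s['eef_pos'],s['eef_rot'],s['grip_width']*85.4,s['contact_force'])
for cam in ('side','top'):
  c=snap(cam,cam+'3.png')
  for n in ['gauge','gauge_barrel','zero_spot']: print(cam,n,best(manip.spot_point(cam,n)))
```

```text
18.225 [ 0.5251 -0.0156  0.3527] [[-0.9985  0.0544 -0.    ]
 [ 0.0544  0.9985  0.0001]
 [ 0.      0.0001 -1.    ]] 45.95966366689809 [-0.6091  0.6569 -6.2626]
side gauge [(array([ 0.5276, -0.0152,  0.0762]), 0.7)]
side gauge_barrel [(array([ 0.5231, -0.0117,  0.1797]), 0.87), (array([ 0.5095, -0.3336,  0.0522]), 0.25)]
side zero_spot [(array([ 0.5259, -0.013 ,  0.0138]), 0.74), (array([ 0.523 , -0.0116,  0.1847]), 0.38)]
top gauge []
top gauge_barrel []
top zero_spot []
```

View pics/side3.png

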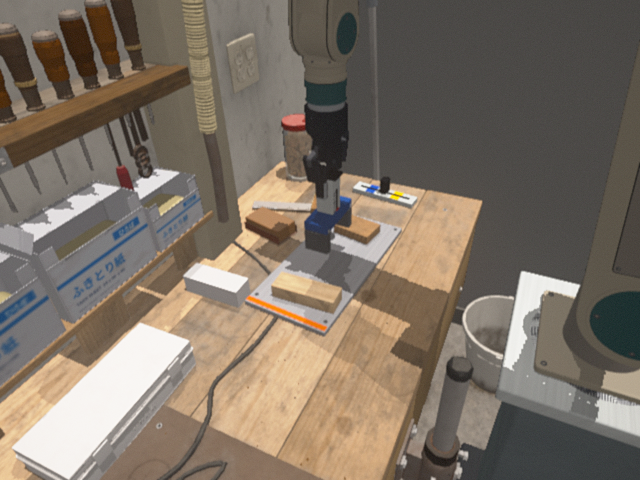

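>>> play_rows(
  motion=[
    [0,0,0.3,0,40],
    [0,0,0.6,0,40],
    [0,0,0.6,0,40],
    [0,0,0.6,0,40],
    [0,0,0.5,0,40],
    [0,0,0.2,0,40],
    [0,0,0.1,0,40],
    [0,0,0.1,0,40],
    [0,0,0,0,40],
  ],
)

```text
time: 19.75
eef_pos: [0.5254, -0.016, 0.293]
eef_rot: [[-0.998, 0.055, 0.0], [0.055, 0.998, -0.0], [-0.0, -0.0, -1.0]]
contact_force: [0.7, 0.2, -5.7]
grip_width: 0.534
```

>>> play_rows(
  motion=[
    [0,0,0.1,0,40],
    [0,0,0.1,0,40],
    [0,0,0,0,40],
  ],
)

```text
time: 20.12
eef_pos: [0.5253, -0.016, 0.2887]
eef_rot: [[-0.998, 0.055, 0.0], [0.055, 0.998, -0.0], [-0.0, -0.0, -1.0]]
contact_force: [0.3, -0.3, -4.2]
grip_width: 0.536
```

>>> play_rows(
  motion=[
    [0,0,0.06,0,40],
    [0,0,0.06,0,40],
    [0,0,0,0,40],
  ],
)

```text
time: 20.5
eef_pos: [0.5256, -0.0159, 0.2869]
eef_rot: [[-0.998, 0.055, 0.001], [0.055, 0.998, 0.0], [-0.001, 0.0, -1.0]]
contact_force: [-0.9, 1.4, -0.0]
grip_width: 0.537
```

>>> play_rows(
  motion=[
    [0,0,0,0,55],
    [0,0,0,0,70],
    [0,0,0,0,70],
    [0,0,0,0,70],
    [0,0,0,0,70],
    [0,0,0,0,70],
    [0,0,0,0,70],
    [0,0,0,0,70],
    [0,0,0,0,70],
    [0,0,0,0,70],
    [0,0,0,0,70],
    [0,0,0,0,70],
  ],
)

```text
time: 22.0
eef_pos: [0.5252, -0.0159, 0.2863]
eef_rot: [[-0.998, 0.055, -0.0], [0.055, 0.998, -0.0], [0.0, -0.0, -1.0]]
contact_force: [0.2, 0.6, -0.2]
grip_width: 0.821
```

Run:
```python
from h import *
s=manip.get_state();print(s['time'],s['eef_pos'],s['grip_width']*85.4,s['contact_force'])
a=snap('side'); w=snap('wrist')
print(best(manip.spot_point('side','gauge')),best(manip.spot_point('side','gauge_pin_mid')),best(manip.spot_point('wrist','gauge_pin_mid')),best(manip.spot_point('side','offcut_pale')))
u,v=proj(a,[.525,-.016,.07])[0].astype(int)
crop=a['color'][v-90:v+90,u-110:u+110]
im=np.hstack([cv2.resize(crop,(440,360),interpolation=cv2.INTER_CUBIC),cv2.resize(w['color'],(360,360))]); cv2.imwrite('pics/z4.png',im[:,:,::-1])
```

```text
22.0 [ 0.5252 -0.0159  0.2863] 70.07871446105183 [ 0.1556  0.5587 -0.165 ]
[] [(array([ 0.5231, -0.0136,  0.1314]), 0.89), (array([ 0.7284, -0.2221,  0.0014]), 0.22)] [(array([ 0.5267, -0.0171,  0.1328]), 0.69)] [(array([0.5189, 0.1062, 0.0107]), 0.79), (array([ 0.6973,  0.1497, -0.0002]), 0.42)]
```

View pics/z4.png

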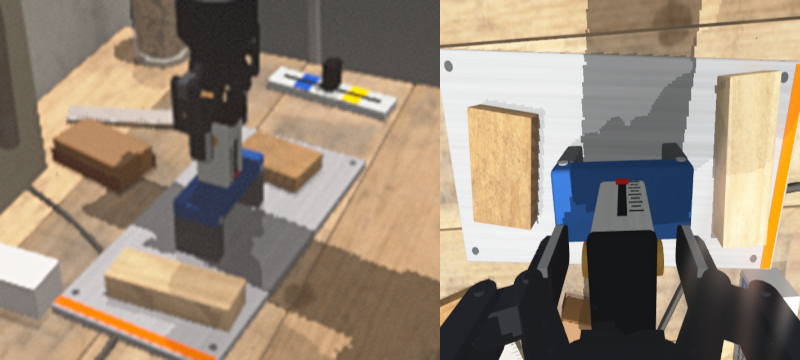

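The gauge stands upright and free on the steel between the offcuts, and the pointer is at the bottom of its slot. I grip it again and carry it to the pale offcut.

>>> play_rows(
  motion=[
    [0,0,0,0,40],
    [0,0,0,0,40],
    [0,0,0,0,40],
    [0,0,0,0,40],
    [0,0,0,0,40],
    [0,0,-0.2,0,40],
    [0,0,-0.5,0,40],
    [0,0,-0.6,0,40],
    [0,0,-0.6,0,40],
    [0,0,-0.5,0,40],
    [0,0,-0.35,0,40],
  ],
  force=60,
)

```text
time: 23.68
eef_pos: [0.5254, -0.016, 0.3424]
eef_rot: [[-0.998, 0.055, 0.001], [0.055, 0.998, -0.0], [-0.001, -0.0, -1.0]]
contact_force: [0.4, 0.3, -4.6]
grip_width: 0.538
```

>>> play_rows(
  motion=[
    [0.02,0.2,0,0,40],
    [0.05,0.5,0,0,40],
    [0.08,0.8,0,0,40],
    [0.09,0.9,0,0,40],
    [0.09,0.9,0,0,40],
    [0.09,0.9,0,0,40],
    [0.08,0.8,0,0,40],
    [0.05,0.5,0,0,40],
    [0.03,0.33,0,0,40],
    [0,0,0,-0.15,40],
    [0,0,0,-0.15,40],
    [0,0,0,0,40],
    [0,0,0,0,40],
  ],
)

```text
time: 25.3
eef_pos: [0.5201, 0.1008, 0.3413]
eef_rot: [[-1.0, 0.02, -0.0], [0.02, 1.0, -0.0], [-0.0, -0.0, -1.0]]
contact_force: [0.8, -0.3, -5.2]
grip_width: 0.532
```

Run:
```python
from h import *
s=manip.get_state();print(s['time'],s['eef_pos'],s['eef_rot'],s['grip_width']*85.4,s['contact_force'])
a=snap('side'); w=snap('wrist')
for n in ['gauge','gauge_pin_mid','offcut_pale','mark_spot']:print(n,best(manip.spot_point('side',n)),best(manip.spot_point('wrist',n)))
u,v=proj(a,[.52,.105,.07])[0].astype(int)
crop=a['color'][v-90:v+90,u-110:u+110]
im=np.hstack([cv2.resize(crop,(440,360),interpolation=cv2.INTER_CUBIC),cv2.resize(w['color'],(360,360))]); cv2.imwrite('pics/z5.png',im[:,:,::-1])
```

```text
25.3 [0.5201 0.1008 0.3413] [[-0.9998  0.0196 -0.    ]
 [ 0.0196  0.9998 -0.0001]
 [-0.     -0.0001 -1.    ]] 45.45084368614895 [ 0.7952 -0.3364 -5.2128]
gauge [(array([ 0.5089, -0.3308,  0.0502]), 0.45), (array([ 0.5233, -0.0154, -0.0001]), 0.42)] [(array([0.5236, 0.0996, 0.0678]), 0.81)]
gauge_pin_mid [(array([0.5188, 0.1014, 0.1842]), 0.83)] [(array([0.5215, 0.0997, 0.1868]), 0.58)]
offcut_pale [(array([0.5195, 0.1039, 0.0101]), 0.79), (array([0.5209, 0.1014, 0.185 ]), 0.64)] [(array([0.5166, 0.1053, 0.0123]), 0.72)]
mark_spot [(array([0.5334, 0.1037, 0.0126]), 0.75)] [(array([0.5159, 0.1003, 0.169 ]), 0.64)]
```

View pics/z5.png

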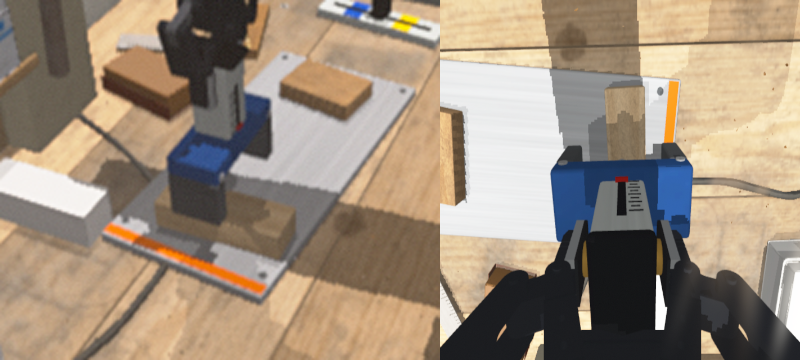

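The gauge is over the offcut, in line with it and a few mm towards the plate's middle. I lower it.

>>> play_rows(
  motion=[
    [0,0,0.2,0,40],
    [0,0,0.4,0,40],
    [0,0,0.4,0,40],
    [0,0,0.3,0,40],
    [0,0,0.3,0,40],
    [0,0,0.3,0,40],
    [0,0,0.3,0,40],
    [0,0,0.2,0,40],
    [0,0,0.1,0,40],
    [0,0,0,0,40],
  ],
)

```text
time: 27.05
eef_pos: [0.5201, 0.1011, 0.2913]
eef_rot: [[-1.0, 0.019, -0.0], [0.019, 1.0, -0.0], [0.0, -0.0, -1.0]]
contact_force: [-0.1, -0.3, -3.2]
grip_width: 0.534
```

>>> play_rows(
  motion=[
    [0,0,0.07,0,40],
    [0,0,0.07,0,40],
    [0,0,0.05,0,40],
    [0,0,0,0,40],
  ],
)

```text
time: 27.55
eef_pos: [0.5201, 0.1011, 0.2874]
eef_rot: [[-1.0, 0.019, -0.0], [0.019, 1.0, -0.0], [0.0, -0.0, -1.0]]
contact_force: [-0.2, -0.9, -3.4]
grip_width: 0.538
```

>>> play_rows(
  motion=[
    [0,0,0.04,0,40],
    [0,0,0.03,0,40],
    [0,0,0,0,40],
  ],
)

```text
time: 27.92
eef_pos: [0.5204, 0.101, 0.2869]
eef_rot: [[-1.0, 0.019, 0.001], [0.019, 1.0, -0.0], [-0.001, -0.0, -1.0]]
contact_force: [-1.1, -2.4, 3.4]
grip_width: 0.535
```

>>> play_rows(
  motion=[
    [0,0,0,0,52],
    [0,0,0,0,60],
    [0,0,0,0,75],
    [0,0,0,0,75],
    [0,0,0,0,75],
    [0,0,-0.3,0,75],
    [0,0,-0.7,0,75],
    [0,0,-1,0,75],
    [0,0,-1,0,75],
    [0,0,-1,0,75],
    [0,0,-1,0,75],
  ],
)

```text
time: 29.3
eef_pos: [0.5202, 0.1011, 0.3881]
eef_rot: [[-1.0, 0.019, 0.002], [0.019, 1.0, 0.0], [-0.002, 0.0, -1.0]]
contact_force: [0.2, -0.3, 0.4]
grip_width: 0.879
```

Run:
```python
from h import *
s=manip.get_state();print(s['time'],s['eef_pos'],s['eef_rot'],s['contact_force'])
a=snap('side'); w=snap('wrist')
for n in ['gauge','gauge_pin_mid','offcut_pale','offcut_brown']:print(n,best(manip.spot_point('side',n)),best(manip.spot_point('wrist',n)))
for n in ['selector_top','selector_base']:print(n,best(manip.spot_point('side',n)))
u,v=proj(a,[.52,.105,.07])[0].astype(int)
crop=a['color'][v-90:v+90,u-110:u+110]
im=np.hstack([cv2.resize(crop,(440,360),interpolation=cv2.INTER_CUBIC),cv2.resize(w['color'],(360,360))]); cv2.imwrite('pics/z6.png',im[:,:,::-1])
```

```text
29.3 [0.5202 0.1011 0.3881] [[-0.9998  0.019   0.0017]
 [ 0.019   0.9998  0.0001]
 [-0.0017  0.0002 -1.    ]] [ 0.1865 -0.3181  0.3991]
gauge [(array([0.5233, 0.1003, 0.012 ]), 0.98), (array([ 0.7288, -0.2213,  0.0006]), 0.65)] [(array([0.5234, 0.1018, 0.0143]), 0.57)]
gauge_pin_mid [(array([0.518 , 0.103 , 0.1312]), 0.69)] [(array([0.5223, 0.1   , 0.1351]), 0.72)]
offcut_pale [(array([0.521 , 0.1064, 0.0114]), 0.73)] []
offcut_brown [(array([ 0.5118, -0.1375,  0.0139]), 0.62)] [(array([ 0.5126, -0.1362,  0.0122]), 0.85)]
selector_top [(array([ 0.5095, -0.3333,  0.0517]), 0.44)]
selector_base [(array([ 0.5087, -0.3336, -0.0011]), 0.91)]
```

View pics/z6.png

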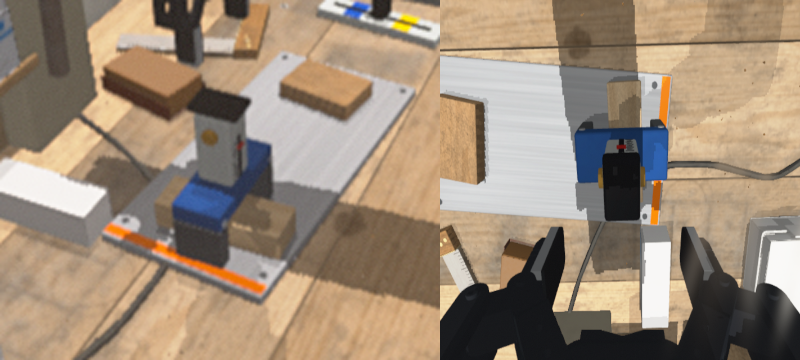

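The pointer now sits partway up the slot, the gauge straddles the offcut on the plate, and the offcut has not moved. Next is the selector.

>>> play_rows(
  motion=[
    [0,-0.5,0,0,75],
    [0,-1,0,0,75],
    [0,-1,0,0,75],
    [0,-1,0,0,75],
    [0,-1,0,0,75],
    [0,-1,0,0,75],
    [0,-1,0,0,75],
    [0,-1,0,0,75],
    [0,-1,0,0,75],
    [0,-1,0,0,75],
    [0,-1,0,0,75],
    [0,-1,0,0,75],
    [0,-1,0,0,75],
    [0,-1,0,0,75],
    [0,-1,0,0,75],
    [0,-1,0.3,0,75],
    [0,-1,0.5,0,75],
    [0,-1,0.5,0,75],
    [0,-1,0.5,0,75],
    [0,-1,0.5,0,75],
  ],
)

```text
time: 32.4
eef_pos: [0.5125, -0.2901, 0.3391]
eef_rot: [[-1.0, 0.019, -0.0], [0.019, 1.0, 0.0], [0.0, 0.0, -1.0]]
contact_force: [0.1, 0.3, 0.2]
grip_width: 0.877
```

>>> play_rows(
  motion=[
    [0,-1,0.5,0,75],
    [0,-1,0.5,0,75],
    [0.1,-0.2,0.5,0,75],
    [0,0,0.5,0.87,75],
    [0,0,0,0,75],
    [0,0,0,0,75],
  ],
)

```text
time: 33.15
eef_pos: [0.5099, -0.3325, 0.3003]
eef_rot: [[-0.993, 0.121, 0.0], [0.121, 0.993, 0.0], [-0.0, 0.0, -1.0]]
contact_force: [-0.9, -0.2, 0.2]
grip_width: 0.882
```

Run:
```python
from h import *
s=manip.get_state();print(s['time'],s['eef_pos'],s['eef_rot'],s['contact_force'])
w=snap('wrist','w7.png')
for n in ['selector_top','selector_base']:
  b=best(manip.spot_point('wrist',n)); print(n,b,[proj(w,x[0]) for x in b])
for y in (-35,35): print(y,proj(w,[.5100+.001*y*.9923,-.333-.001*y*.124,.014]))
c=w['color'].astype(int)
for nm,m in [('yellow',(c[...,0]>180)&(c[...,1]>150)&(c[...,2]<90)),('blue',(c[...,2]>120)&(c[...,0]<90))]:
  n,l,st,ce=cv2.connectedComponentsWithStats(m.astype(np.uint8)); o=np.argsort(-st[1:,4])[:3]+1
  for i in o: print(nm,st[i],ray(w,*ce[i],.014))
```

```text
33.15 [ 0.5099 -0.3325  0.3003] [[-0.9926  0.1212  0.0002]
 [ 0.1212  0.9926  0.    ]
 [-0.0002  0.     -1.    ]] [-0.8551 -0.2068  0.1539]
selector_top [(array([ 0.5125, -0.3318,  0.0546]), 0.88)] [array([[324.333, 250.72 ]])]
selector_base [(array([ 0.51  , -0.33  , -0.0013]), 0.85)] [array([[326.4653, 217.7336]])]
-35 [[322.0503 170.9481]]
35 [[321.9126 274.7334]]
yellow [296 153  25  38 921] [ 0.4746 -0.3372  0.014 ]
yellow [333 153  25  38 917] [ 0.4773 -0.3148  0.014 ]
blue [299 260  22  33 674] [ 0.5449 -0.3459  0.014 ]
blue [333 260  23  33 674] [ 0.5476 -0.3229  0.014 ]
```

View pics/w7.png

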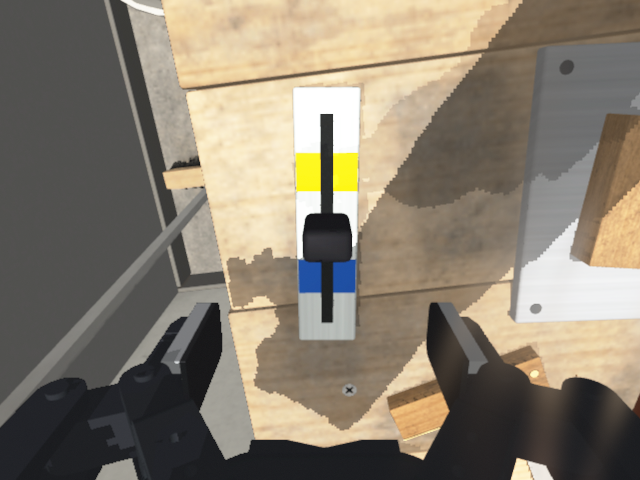

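The black grip is at (327,238), in the middle of the track. The yellow mark is centred on row 172, and the blue mark shows on rows 260–292. Blue centre from both marks is about (0.546, -0.3345).

>>> play_rows(
  motion=[
    [-0.09,0.06,0.5,0,75],
    [0,0,1,0,75],
    [0,0,1,0,75],
    [0,0,1,0,75],
    [0,0,1,0,75],
    [0,0,0.7,0,75],
    [0,0,0.3,0,75],
    [0,0,0,0,60],
    [0,0,0,0,45],
    [0,0,0,0,25],
    [0,0,0,0,25],
    [0,0,0,0,25],
    [0,0,0,0,25],
    [0,0,0,0,25],
  ],
  force=20,
)

```text
time: 35.05
eef_pos: [0.5122, -0.3314, 0.1911]
eef_rot: [[-0.992, 0.122, 0.002], [0.122, 0.992, 0.001], [-0.002, 0.001, -1.0]]
contact_force: [0.4, 3.7, 5.0]
grip_width: 0.325
```

>>> play_rows(
  motion=[
    [-0.15,0,0,0,25],
    [-0.3,0,0,0,25],
    [-0.3,0,0,0,25],
    [-0.3,0,0,0,25],
    [-0.3,0,0,0,25],
    [-0.2,0,0,0,25],
    [-0.15,0,0,0,25],
    [0,0,0,0,25],
    [0,0,0,0,25],
  ],
)

```text
time: 36.17
eef_pos: [0.546, -0.3355, 0.1911]
eef_rot: [[-0.993, 0.122, 0.002], [0.122, 0.993, 0.001], [-0.001, 0.001, -1.0]]
contact_force: [-0.3, 4.4, 6.1]
grip_width: 0.328
```

Run:
```python
from h import *
s=manip.get_state();print(s['time'],s['eef_pos'],s['grip_width']*85.4,s['contact_force'])
c=snap('side')
for n in ['selector_top','selector_base']: print(n,best(manip.spot_point('side',n)))
```

```text
36.175 [ 0.546  -0.3355  0.1911] 27.97408962015874 [-0.2702  4.4053  6.1102]
selector_top [(array([ 0.5466, -0.3356,  0.0509]), 0.44)]
selector_base [(array([0.5186, 0.1019, 0.1302]), 0.71), (array([ 0.5063, -0.3334, -0.0003]), 0.7)]
```

>>> play_rows(
  motion=[
    [0,0,0,0,40],
    [0,0,0,0,60],
    [0,0,0,0,75],
    [0,0,0,0,75],
    [0,0,-0.5,0,75],
    [0,0,-1,0,75],
    [0,0,-1,0,75],
    [0,0,-1,0,75],
    [0,0,-1,0,75],
    [0,0,-1,0,75],
    [0,0,0,0,75],
    [0,0,0,0,75],
  ],
)

```text
time: 37.83
eef_pos: [0.5454, -0.3359, 0.3004]
eef_rot: [[-0.992, 0.123, 0.0], [0.123, 0.992, -0.0], [-0.0, -0.0, -1.0]]
contact_force: [0.6, -0.8, -0.4]
grip_width: 0.875
```

Run:
```python
from h import *
s=manip.get_state();print(s['time'],s['eef_pos'],s['contact_force'])
w=snap('wrist'); a=snap('side')
for cam,c in (('wrist',w),('side',a)):
 for n in ['selector_top','selector_base','gauge','offcut_pale']:
  b=best(manip.spot_point(cam,n)); print(cam,n,b)
u=np.array([.9926,-.122]); n=np.array([.122,.9926])
# base centre from yellow mark; draw expected blue-mark extent and block footprint/top at joint .095
c=w['color'].astype(int); m=(c[...,0]>180)&(c[...,1]>150)&(c[...,2]<90)
k,l,st,ce=cv2.connectedComponentsWithStats(m.astype(np.uint8)); o=np.argsort(-st[1:,4])[:2]+1
Y=np.mean([ray(w,*ce[i],.014) for i in o],0); print('yellow',Y)
B=Y[:2]+.07*u; im=w['color'].copy(); print('blue',B)
for z,hy,hx,col in [(.014,.012,.02,(255,0,0)),(.0545,.01,.014,(0,255,0))]:
  P=np.array([np.r_[B+sy*hy*u+sx*hx*n,z] for sy,sx in [(-1,-1),(1,-1),(1,1),(-1,1)]])
  cv2.polylines(im,[proj(w,P).round().astype(int)],True,col,1)
q=proj(w,[np.r_[B,.03]])[0].astype(int)
A=cv2.resize(im[max(q[1]-130,0):q[1]+110,q[0]-100:q[0]+100],(400,480),interpolation=cv2.INTER_CUBIC)
p=proj(a,[[.52,-.1,.05]])[0].astype(int)
S=cv2.resize(a['color'][p[1]-110:p[1]+130,p[0]-100:p[0]+100],(400,480))
cv2.imwrite('pics/f8.png',np.hstack([A,S])[:,:,::-1])
```

```text
37.825 [ 0.5454 -0.3359  0.3004] [ 0.5869 -0.8266 -0.3813]
wrist selector_top [(array([ 0.5419, -0.3356,  0.0553]), 0.71)]
wrist selector_base [(array([ 0.5137, -0.3315,  0.0015]), 0.63)]
wrist gauge []
wrist offcut_pale []
side selector_top [(array([0.5212, 0.1027, 0.1277]), 0.73), (array([ 0.5435, -0.3351,  0.0522]), 0.52)]
side selector_base [(array([ 0.5058, -0.3352, -0.0029]), 0.84)]
side gauge [(array([0.5208, 0.1005, 0.0151]), 0.62)]
side offcut_pale [(array([0.5227, 0.1043, 0.0078]), 0.89)]
yellow [ 0.4759 -0.3259  0.014 ]
blue [ 0.5453 -0.3344]
```

View pics/f8.png

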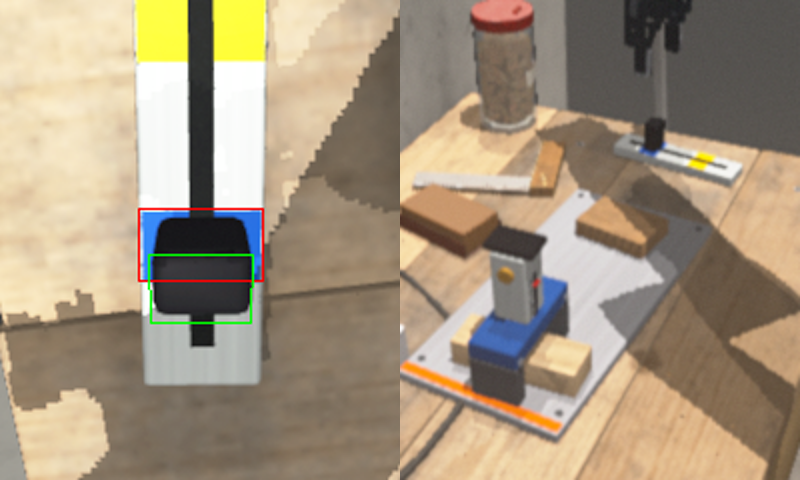

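The overlay puts the grip within about 1 mm of the blue mark's centre. The gauge and offcuts are undisturbed, and the arm is clear.

```bash
python3 -c "
from plant import manip
print(manip.hand_in())"
```

```text
the job is handed in; nothing more can be done
None
```

The job is done and handed in at about 38 s on the robot's clock, well inside the 66 s limit.

- **Zeroing:** I picked the gauge up by its carrying pin so it swung upright. I stood it on the bare steel between the offcuts and let go for about 1.5 s. It stood free, with the pointer at the bottom of the slot.
- **Gauging:** I took it again and lowered it astride the pale offcut at the orange end, then let go. The foot is about 4 mm from the offcut's middle, towards the plate's centre, because the outer leg would otherwise be close to the plate's end.
- **Selector:** The pale offcut is listed as 30 mm thick, over 26 mm, so I slid the black grip to the blue mark.

**Last checks:**
- **Gauge and selector:** The gauge was upright with its soles at plate height, and the pointer had risen. The grip was within about 1 mm of the blue mark's centre by my overlay. The networks' own readings of it differed by 2–4 mm, about their stated accuracy.
- **Surroundings:** The pale offcut was within 2–3 mm of its first reading and the brown one within 1 mm. The bystanders looked undisturbed in the side view, but I did not measure them again. The arm was clear of everything.
- **Not checked:** I took the thickness from the list and the offcut's colour. I did not read a number off the gauge scale. I saw only that the pointer had risen partway up the slot.

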